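# Rest the spring punch on the drilling mark

## Task

Get ready to mark a drilling point: lift the red-and-cream polishing bar off the brass plate and set it down flat and gently on bare bench, clear of the steel block and everything else. Then take the spring-loaded centre punch out of its wooden stand and hold it upright with its tip inside the red ring on the brass plate, pressed lightly so that its plunger is about half way in, never all the way. Finish still holding it there like that, with nothing dropped, the steel block left where it is and the other things on the bench undisturbed.

Things in the scene. Friction and masses are not known exactly. Their poses are not given: they have to be found in the camera images.
- steel_block: Steel bench block, 66 x 66 x 20 mm, 0.67 kg, loose on the bench, with a brass plate 58 x 58 x 2 mm bonded flat on its top (top of the plate 22 mm above the bench). Origin: centre of its underside, z up. It may stand left or right of the middle and at any yaw.
- mark (a point): Centre of the red cross inside a red ring (10 mm inner diameter) on the top of the brass plate, 22 mm above the bench; it lies 10 mm along +x and 10 mm along +y of the steel block's origin in the block's axes. Hidden under the polishing bar at the start.
- polish_bar: Polishing bar, half red and half cream, 32 x 63 x 28 mm (x, y, z), about 80 g. Lies flat on the brass plate over the mark, long side along its y. Origin: centre of its underside, z up. Its 32 mm width can be gripped from above. The bench midway between block and stand (y = 0, x = 0.45 to 0.65) is always bare.
- punch_stand: Wooden block 66 x 66 x 60 mm fixed to the bench, with one upright 16 mm hole through its middle in which the punch hangs by its collar. Origin: centre of its underside.
- centre_punch: Spring-loaded centre punch, 130 mm, 120 g, upright in the stand, tip down. Origin: tip of the extended plunger; z runs up to the cap. Diameters along z in mm: plunger 5.6 (0-30), nose 12.4 (30-55), collar 23 (55-60), ringed brass body 14 (60-120, grip here), cap 17 (120-130). The collar rests on the stand, origin 5 mm above the bench; raise it 60 mm to clear the stand.
- punch_tip (a point): Tip of the plunger; moves with the plunger.
- plunger (a joint): How far the plunger is pushed into the nose, m: 0 fully out, 0.012 fully in; about half way is 0.006. Spring: 1.2 N to start, 600 N/m, so 4.8 N at half way. A red band on the plunger starts to enter the nose at 5 mm and is gone at 7 mm.
- ring_box: Bystander: closed pale ring box 54 x 50 x 43 mm, behind on the left. Origin: centre of underside.
- flux_bottle: Bystander: brown dropper bottle 34 mm thick, 94 mm tall, behind on the left. Origin: centre of underside.
- cream_pot: Bystander: white pot, 68 mm across, 67 mm tall, on the right. Origin: centre of underside.
- tin_lid: Bystander: shallow tin lid with small polished stones, 56 mm across, 10 mm high, behind on the right. Origin: centre of underside.
- sanding_block: Bystander: sanding block 42 x 72 x 24 mm, near right. Origin: centre of underside.
- tweezers: Bystander: steel tweezers 11 x 122 x 8 mm lying near the front left. Origin: centre of underside.
Mind the look-alikes: they are no part of the job. Leave any orange look-alike of the polish_bar alone.

How it is judged:
On the way, in this order (a step that is already met when the one before it is completed fails the run):
1. the polishing bar is lifted off the plate in the fingers (contact force between the fingers and polish_bar above 0.5 N and contact force between polish_bar and steel_block below 0.01 N and height (world z) of polish_bar above 0.03 m), for 0.1 s.
2. the bar rests flat on the bench, let go, clear of the block, the stand and the other things (height (world z) of polish_bar below 0.008 m and horizontal distance between polish_bar and steel_block above 0.055 m and contact force between polish_bar and steel_block below 0.05 N and contact force between polish_bar and punch_stand below 0.05 N and contact force between the fingers and polish_bar below 0.05 N and linear speed of polish_bar below 0.03 m/s and contact force between polish_bar and ring_box below 0.05 N and contact force between polish_bar and flux_bottle below 0.05 N and contact force between polish_bar and cream_pot below 0.05 N and contact force between polish_bar and tin_lid below 0.05 N and contact force between polish_bar and sanding_block below 0.05 N and contact force between polish_bar and tweezers below 0.05 N), for 0.2 s.
3. the punch is lifted clear of its stand in the fingers (contact force between the fingers and centre_punch above 0.5 N and contact force between centre_punch and punch_stand below 0.01 N and height (world z) of centre_punch above 0.062 m), for 0.1 s.
At the end, for the whole second after the job is handed in: Punch in the fingers, upright within 7 deg, tip on the plate within 5 mm of the mark, 1.5 to 10 N, plunger 3 to 9 mm in, steady; block within 15 mm of its start; bar let go, flat on the bench, over 55 mm from the block's centre, touching no other thing (all of step 2 and horizontal distance between punch_tip and mark below 0.005 m and z of punch_tip in the frame of steel_block between 0.019 and 0.025 m and angle between centre_punch's own z axis and vertical below 0.12 rad and z of centre_punch in the frame of steel_block below 0.03 m and value of joint plunger between 0.003 and 0.009 m and contact force between centre_punch and steel_block between 1.5 and 10 N and contact force between the fingers and centre_punch above 2 N and contact force between centre_punch and punch_stand below 0.05 N and linear speed of centre_punch below 0.02 m/s and distance of steel_block from where it was at the start of the episode below 0.015 m); the arm keeps its last pose, push and grip.
It fails at once if the plunger is pushed all the way in (value of joint plunger above 0.0115 m).
It fails at once if the polishing bar is dropped (contact force between the fingers and polish_bar below 0.01 N and linear speed of polish_bar above 0.6 m/s).
It fails at once if the punch is dropped (contact force between the fingers and centre_punch below 0.01 N and linear speed of centre_punch above 0.6 m/s).
It fails at once if the steel block is pushed away more than 20 mm (distance of steel_block from where it was at the start of the episode above 0.02 m).
It fails at once if a bystander is moved more than 20 mm (distance of any of ring_box, flux_bottle, cream_pot, tin_lid, sanding_block, tweezers from where it was at the start of the episode above 0.02 m).
It also fails if it takes over 48 s, if anything falls off the work surface, if the arm or the gripper's body presses on something with over 40 N, if the wrist force passes 120 N, or if a joint passes its speed limit or range.

## Robot

A 6-joint arm with a two-finger parallel gripper is mounted at the origin on a cart in front of the work surface, level with it; the furniture and walls round the work are solid. World frame = base frame: x ahead of the robot, y to its left, z up, the work surface at z = 0. Lengths are in m, angles in rad, forces in N, time in s.
With the tool pointing down it reaches from about 0.425 to 0.95 m from the base axis. Payload 3.5 kg.
Tool frame: the origin (TCP) lies between the finger pads; the fingertips stand 17 mm ahead of it and the grasp point (between the pads) lies 2 mm behind it (ctrl.tip_reach is the distance from the TCP to the fingertips, in m); z points along the fingers, y is the direction in which the jaws open and shut (so a half turn about z gives the same grasp; the last joint's range is limited). The gripper opens to 85 mm and grips with 20 to 120 N. Pads are 22 mm wide; open, the fingers measure 114 mm over their backs; the gripper's body (76 mm by 85 mm) begins 54 mm behind the grasp point. The pads swing forward as they close: fully open they stand 13 mm farther back than shut.
Start: joints at [1.006, 0.286, 1.577, -0, 1.279, -0.15], TCP at [0.272, 0.618, 0.248] pointing down, gripper open.
Joint ranges: [-2.77, 2.77], [-0.9, 2.22], [0.21, 2.48], [-1.53, 4.67], [0.24, 2.81], [-2.84, 2.84]. Speed limits (rad/s): [2.79, 2.79, 3.14, 3.14, 3.14, 3.14].

## Interface

Orientations are given as a unit quaternion [x, y, z, w].
In Python, from plant import monitor, imaging, workorder, ctrl gives the robot as it stands.
- The arm moves only by the tool send_rows, never from a script. Its argument "rows" is a list of rows, each a list of 4 numbers: the shift along the world's x, y, z normalised to -1 to 1, where 1 is 0.3 m, then the turn about the world's z normalised to -1 to 1, where 1 is 360 degrees. A call has 1 to 20 rows; each row is the pose to reach, as a shift and turn from the pose commanded when the call began, turning the shorter way round; what a row does not reach only later rows make up. A row lasts 1/8 s, in which the tool goes at most 62.5 mm and 10.7 degrees, less where a joint would pass 70% of its speed; a pose out of reach is approached as far as the arm can. A call with a number of a shift or a turn outside -1 to 1 is refused whole. A call with a gripper value outside its range is refused whole. "jaw" is the closure, from 0 (fully open) to 1 (shut), set as the call begins (left out, the last holds). The fingers move at their own pace and stop on an object; "newtons" is the grip in N (left out, the last holds). Time passes only in rows, so rows that repeat a pose let the fingers close. It gives the time, the measured TCP pose, the force and the opening at its end, in the units of the state.
- monitor.get_state(): the state, without advancing time (a new reading comes with each control period).
- imaging.read_camera(name): name is "scene" or "top" or "wrist"; returns the picture (400x640x3 uint8, red, green, blue); there is no depth.
- imaging.calibration(name): a dict with "intrinsics" (3x3 intrinsics, pixels), "cam_to_world" (4x4, takes a point from camera to world coordinates). Camera axes: x right, y up, looking along -z (the intrinsics and any distortion apply to the point x, -y, -z); pixel columns grow to the right and rows downward; lengths in m; the calibration is good to about 2 mm. A picture is of the moment at which its call begins: read the wrist's pose just before it. calibration takes no time and is no camera call; for the wrist camera it gives the pose at the moment of the call.
- workorder.sign_off(): hands the job in, once; it reports no verdict.
The state is a dict: "time": time; "qpos": joint angles; "dq": joint speeds; "joint_efforts": joint torques, N m; "eef_pos": TCP position; "tcp_rot": TCP orientation; "contact_force": force on the tool from outside, world axes, zero at the start; "wrist_torque": the same for the moment, N m; "opening": opening from 0.0 (shut) to 1.0 (fully open).
Only numpy, scipy, OpenCV 4.12 (cv2) and the standard library are available. Lean on these libraries where they do the work, as an engineer would, in place of code of your own. Each camera call takes 0.05 s, during which the arm holds its last target.

## Working session

There is one attempt and no reset: what is moved stays moved. The work goes in short steps, Python scripts to look and compute and a tool call to move; the robot and the scene stay as the last step left them, time stands still between calls to the robot, and variables do not carry over. Pictures are saved under pics/ and viewed, and the job is handed in when it is done.

Besides the shell and the picture viewer there is one more tool, called after ">>>" as name(argument=value, ...) on one line, values as JSON. send_rows: Moves the arm, as the interface text tells. Scaled input: -1 to 1 covers 0.3 m each way for a shift and 360 degrees each way for a turn. Its arguments: {"type":"object","properties":{"rows":{"type":"array"},"jaw":{"type":"number"},"newtons":{"type":"number"}},"required":["rows"]}

```bash
mkdir -p pics; ls; python3 - <<'E'
from plant import monitor, imaging, workorder, ctrl
import cv2,numpy as np
print(monitor.get_state()); print(ctrl.tip_reach)
for n in ("scene","top","wrist"):
    c=imaging.calibration(n); print(n,c)
    cv2.imwrite(f"pics/{n}0.png",imaging.read_camera(n)[:,:,::-1])
E
```

```text
pics
{'time': 0.0, 'qpos': array([ 1.00603122e+00,  2.87224531e-01,  1.57817699e+00,  2.24744535e-05,
        1.27860761e+00, -1.50013951e-01]), 'dq': array([-0.00023417, -0.0008976 , -0.00022792,  0.00063347,  0.00155082,
        0.00151097]), 'joint_efforts': array([-1.13840673e-03, -4.05950654e+01, -2.92640555e+01, -1.71813504e-04,
        5.63426118e-03, -9.94158228e-06]), 'eef_pos': array([0.27164185, 0.6172534 , 0.24690789]), 'tcp_rot': array([ 2.05895447e-01,  9.78573250e-01, -1.12813079e-03, -4.32755319e-04]), 'contact_force': array([-0.30740526, -0.84866852, -0.15376827]), 'wrist_torque': array([-0.02876934, -0.0135611 ,  0.01385668]), 'opening': 0.9970473439408187}
0.017
scene {'intrinsics': array([[491.35865917,   0.        , 317.15457169],
       [  0.        , 491.35865917, 204.93641174],
       [  0.        ,   0.        ,   1.        ]]), 'cam_to_world': array([[ 0.12820751,  0.59669714, -0.79215867, -0.42847514],
       [-0.99173125,  0.07258304, -0.10583397, -0.16075564],
       [-0.00565354,  0.79917722,  0.60106889,  0.81769862],
       [ 0.        ,  0.        ,  
[... 201 characters left out ...]
 'cam_to_world': array([[ 0.02151333,  0.9972963 , -0.07026562,  0.47643556],
       [-0.99968086,  0.02052737, -0.01472405, -0.02553224],
       [-0.01324187,  0.07055996,  0.99741964,  1.28105425],
       [ 0.        ,  0.        ,  0.        ,  1.        ]])}
wrist {'intrinsics': array([[317.75446213,   0.        , 318.86877775],
       [  0.        , 317.75446213, 201.8834609 ],
       [  0.        ,   0.        ,   1.        ]]), 'cam_to_world': array([[ 0.40266518, -0.87679704, -0.2628454 ,  0.20508977],
       [ 0.91534674,  0.38537775,  0.11672331,  0.6459636 ],
       [-0.00104788, -0.28759509,  0.95775152,  0.37254228],
       [ 0.        ,  0.        ,  0.        ,  1.        ]])}
```

View pics/scene0.png

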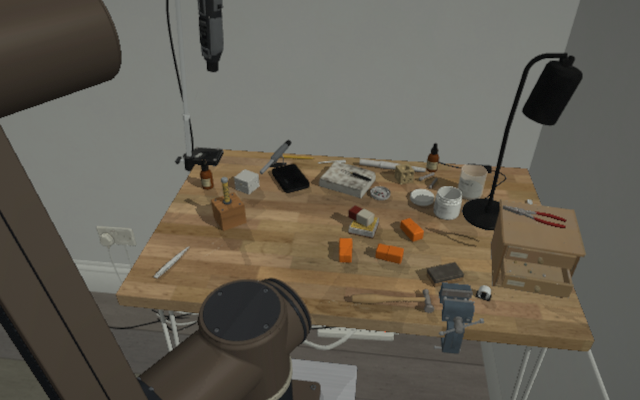

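View pics/top0.png

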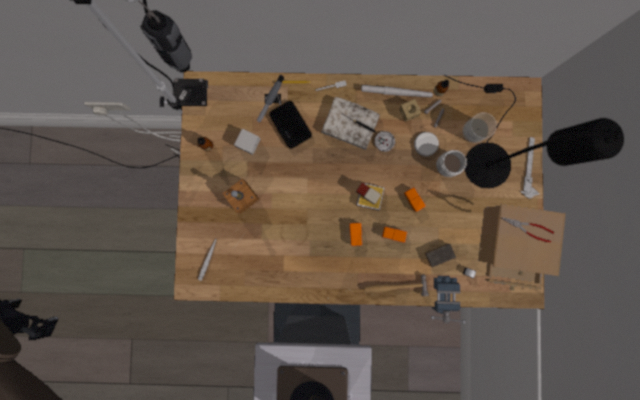

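View pics/wrist0.png

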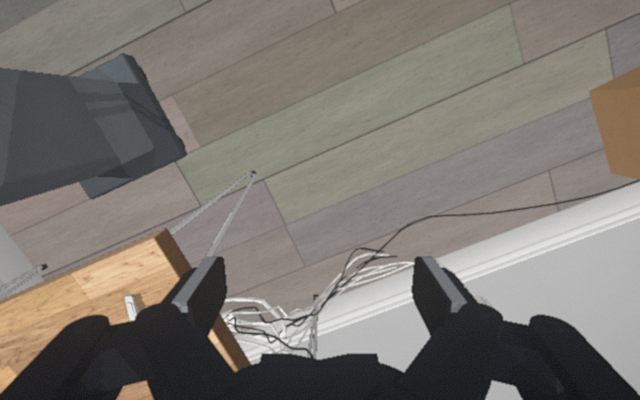

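The top view shows the red-and-cream bar on the block at about (370,194) and the punch stand at (240,194). Orange look-alikes lie at (356,234), (395,235) and (415,199).

```bash
cat > h.py <<'E'
import numpy as np,cv2
from plant import monitor, imaging, workorder, ctrl
def pix2w(c,uv,z):
    K,T=c["intrinsics"],c["cam_to_world"]
    d=np.linalg.solve(K,[uv[0],uv[1],1.]);d=T[:3,:3]@np.array([d[0],-d[1],-d[2]])
    o=T[:3,3];return o+d*(z-o[2])/d[2]
def w2pix(c,p):
    K,T=c["intrinsics"],c["cam_to_world"]
    q=T[:3,:3].T@(np.array(p)-T[:3,3]);q=K@np.array([q[0],-q[1],-q[2]]);return q[:2]/q[2]
def crop(im,x0,y0,w,h,s,fn):
    cv2.imwrite(fn,cv2.resize(im[y0:y0+h,x0:x0+w,::-1],None,fx=s,fy=s,interpolation=cv2.INTER_CUBIC))
E
python3 - <<'E'
from h import *
im=cv2.imread("pics/top0.png")[:,:,::-1]; c=imaging.calibration("top")
crop(im,320,150,130,100,6,"pics/topA.png"); crop(im,190,120,130,100,6,"pics/topB.png")
for n,uv,z in [("bar",(370,192.5),.05),("block",(370,196),.022),("stand",(240,194),.06),("o",(356,234),.02),("o",(395,235),.02),("o",(415,199),.02),("pot",(451,163),.06),("pot2",(427,144),.03),("lid",(384,142),.01),("tray",(350,122),.02),("cap",(236,193),.135)]:
    print(n,pix2w(c,uv,z).round(3))
im=cv2.imread("pics/scene0.png")[:,:,::-1]
crop(im,310,180,160,100,5,"pics/scA.png")
E
```

```text
bar [ 0.573 -0.145  0.05 ]
block [ 0.565 -0.148  0.022]
stand [0.561 0.204 0.06 ]
o [ 0.46  -0.111  0.02 ]
o [ 0.46  -0.218  0.02 ]
o [ 0.56  -0.271  0.02 ]
pot [ 0.656 -0.359  0.06 ]
pot2 [ 0.711 -0.301  0.03 ]
lid [ 0.718 -0.186  0.01 ]
tray [ 0.771 -0.089  0.02 ]
cap [0.558 0.2   0.135]
```

View pics/topA.png

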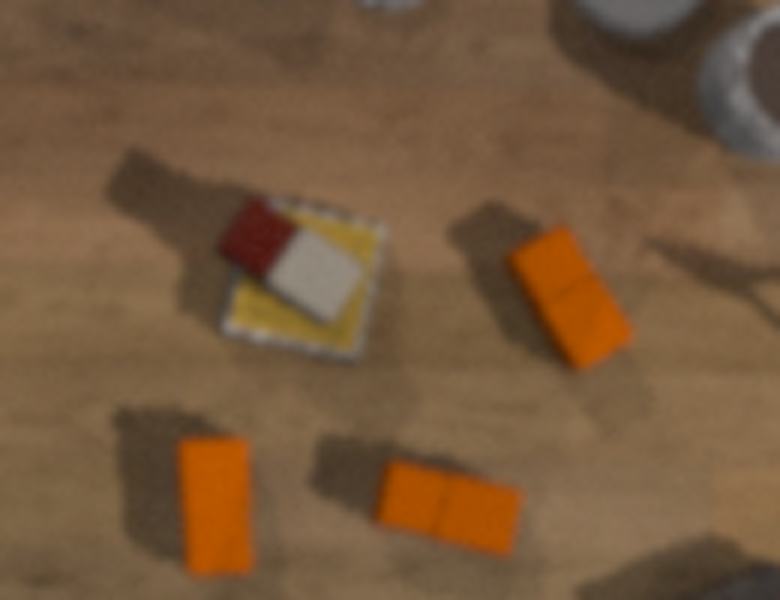

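View pics/topB.png

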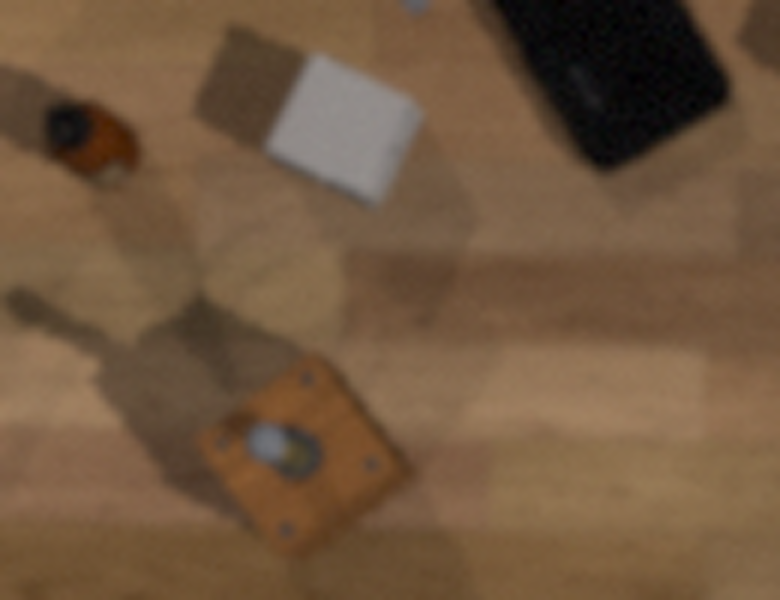

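View pics/scA.png

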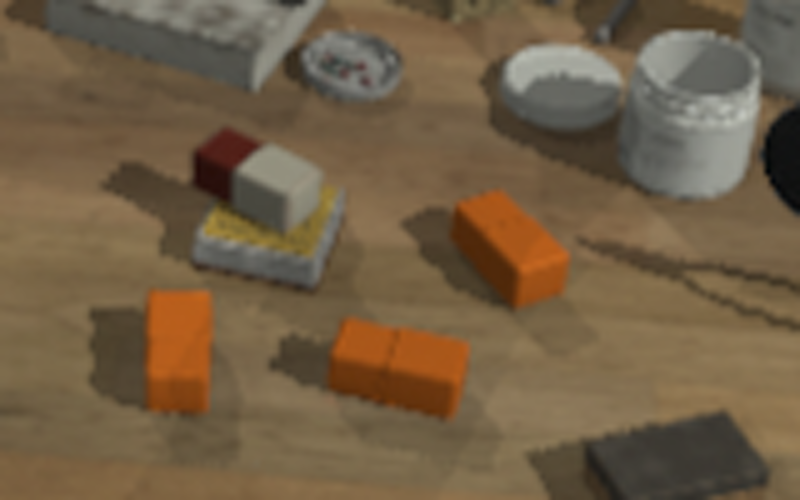

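```bash
python3 - <<'E'
from h import *
from scipy.spatial.transform import Rotation as R
c=imaging.calibration("top")
f=lambda L,z,o:np.array([pix2w(c,(o[0]+a/6,o[1]+b/6),z)[:2] for a,b in L])
b=f([(257,197),(366,264),(332,324),(221,248)],.05,(320,150))
print("bar",b.mean(0),b.round(3).tolist(),[np.linalg.norm(b[i]-b[i-1]).round(3) for i in range(4)])
d=b[1]-b[0]+b[2]-b[3];print("long axis deg",np.degrees(np.arctan2(d[1],d[0])))
k=f([(387,225),(358,360),(222,332)],.02,(320,150))
print("block",(k[0]+k[2])/2,[np.linalg.norm(k[1]-k[i]) for i in (0,2)]);e=k[0]-k[1];print(np.degrees(np.arctan2(e[1],e[0])))
s=f([(317,355),(413,470),(290,558),(200,437)],.06,(190,120));print("stand",s.mean(0),[np.linalg.norm(s[i]-s[i-1]).round(3) for i in range(4)])
st=monitor.get_state();r=R.from_quat(st["tcp_rot"]).as_matrix();print(r[:, :].round(3), np.degrees(np.arctan2(r[1,1],r[0,1])))
E
```

```text
bar [ 0.57125063 -0.14203724] [[0.598, -0.125], [0.569, -0.174], [0.542, -0.159], [0.575, -0.109]] [np.float64(0.028), np.float64(0.057), np.float64(0.031), np.float64(0.06)]
long axis deg -122.06970596184566
block [ 0.56433537 -0.14988004] [np.float64(0.06357947697781902), np.float64(0.0634737746483838)]
-11.381426994480853
stand [0.55598699 0.20143557] [np.float64(0.064), np.float64(0.067), np.float64(0.067), np.float64(0.068)]
[[-0.915  0.403 -0.001]
 [ 0.403  0.915 -0.002]
 [ 0.    -0.002 -1.   ]] 66.23405347151154
```

>>> send_rows(rows=[[0.35, -1, 0, -0.1], [0.35, -1, 0, -0.1], [0.35, -1, 0, -0.1], [0.35, -1, 0, -0.13], [0.35, -1, 0, -0.15], [0.35, -1, 0, -0.15]], jaw=0, newtons=40)

```text
time: 0.9
eef_pos: [0.3779, 0.3148, 0.2481]
tcp_rot: [0.63, 0.777, -0.0, 0.0]
contact_force: [-0.7, 0.3, 0.7]
opening: 1.0
```

>>> send_rows(rows=[[0.4, -1, 0, -0.1], [0.4, -1, 0, -0.122], [0.4, -1, 0, -0.122], [0.4, -1, 0, -0.122], [0.4, -1, 0, -0.122], [0.4, -1, 0, -0.122]])

```text
time: 1.65
eef_pos: [0.4981, 0.0155, 0.2482]
tcp_rot: [0.874, 0.486, -0.0, -0.0]
contact_force: [-1.2, 0.6, 0.2]
opening: 0.998
```

>>> send_rows(rows=[[0.1, -0.533, -0.1, 0], [0.2, -0.533, -0.2, 0], [0.247, -0.533, -0.2, 0], [0.247, -0.533, -0.2, 0], [0.247, -0.533, -0.2, 0]])

```text
time: 2.28
eef_pos: [0.5711, -0.1406, 0.1878]
tcp_rot: [0.873, 0.488, -0.0, -0.001]
contact_force: [-0.3, 0.9, 0.3]
opening: 1.0
```

```bash
cat > w.py <<'E'
from h import *
import sys,json
from scipy.spatial.transform import Rotation as R
n=sys.argv[1]
c=imaging.calibration("wrist");im=imaging.read_camera("wrist")
st=monitor.get_state();r=R.from_quat(st["tcp_rot"]).as_matrix()
print("t",st["time"],"pos",st["eef_pos"].round(4),"jaw",np.degrees(np.arctan2(r[1,1],r[0,1])).round(2),"zax",r[:,2].round(4),"F",st["contact_force"].round(2),"op",st["opening"])
cv2.imwrite(f"pics/{n}.png",im[:,:,::-1])
json.dump({k:c[k].tolist() for k in c},open(f"pics/{n}.json","w"))
E
python3 w.py w1
```

```text
t 2.325 pos [ 0.5712 -0.1404  0.1888] jaw -31.57 zax [ 2.e-04  5.e-04 -1.e+00] F [-0.62  0.11  0.14] op 0.9977468071689001
```

View pics/w1.png

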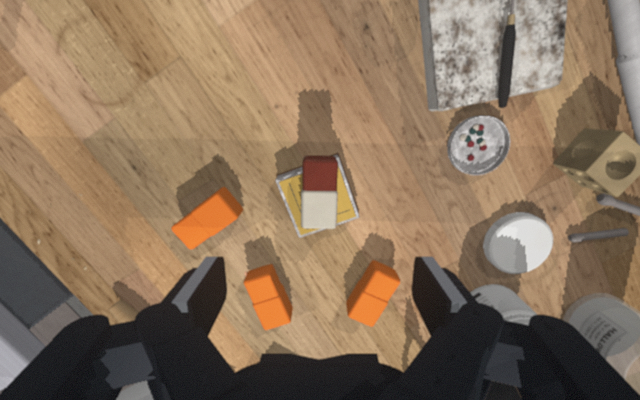

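The bar is centred at about (320,192) and is nearly aligned with the jaws.

```bash
python3 - <<'E'
from h import *
im=cv2.imread("pics/w1.png")[:,:,::-1]; crop(im,260,130,120,120,5,"pics/w1a.png")
E
```

```text
(no output)
```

View pics/w1a.png

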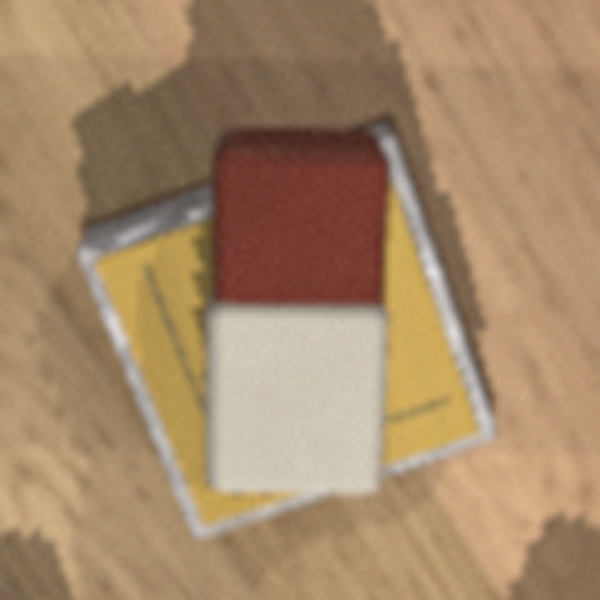

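```bash
python3 - <<'E'
from h import *; import json
c={k:np.array(v) for k,v in json.load(open("pics/w1.json")).items()}
f=lambda L,z:np.array([pix2w(c,(260+a/5,130+b/5),z)[:2] for a,b in L])
b=f([(217,150),(385,152),(380,493),(210,488)],.05)
print("bar",b.mean(0),[np.linalg.norm(b[i]-b[i-1]).round(4) for i in range(4)])
d=b[3]-b[0]+b[2]-b[1];print("long",np.degrees(np.arctan2(d[1],d[0])))
k=f([(82,255),(385,125),(492,438),(200,537)],.02)
print("block",k.mean(0),[np.linalg.norm(k[i]-k[i-1]).round(4) for i in range(4)])
for i in range(4):
  e=k[i]-k[i-1];print(np.degrees(np.arctan2(e[1],e[0])))
E
```

```text
bar [ 0.57204556 -0.14148907] [np.float64(0.0602), np.float64(0.028), np.float64(0.0608), np.float64(0.0302)]
long -122.51114666778994
block [ 0.56453705 -0.15068741] [np.float64(0.0614), np.float64(0.062), np.float64(0.065), np.float64(0.0612)]
78.7581203935585
-8.195011755182671
-101.86257802367948
168.46832140330466
```

>>> send_rows(rows=[[0.003, 0, -0.15, -0.003], [0.003, 0, -0.3, -0.003], [0.003, 0, -0.42, -0.003], [0.003, 0, -0.48, -0.003], [0.003, 0, -0.487, -0.003], [0.003, 0, -0.487, -0.003], [0.003, 0, -0.487, -0.003]])

```text
time: 3.2
eef_pos: [0.5733, -0.1426, 0.0442]
tcp_rot: [0.878, 0.479, 0.001, 0.001]
contact_force: [-0.6, 0.7, 0.3]
opening: 0.999
```

>>> send_rows(rows=[[0, 0, 0, 0], [0, 0, 0, 0], [0, 0, 0, 0], [0, 0, 0, 0], [0, 0, 0, 0], [0, 0, 0, 0]], jaw=1, newtons=30)

```text
time: 3.95
eef_pos: [0.5722, -0.1422, 0.0424]
tcp_rot: [0.878, 0.479, 0.0, 0.0]
contact_force: [0.5, 0.3, 2.6]
opening: 0.365
```

```bash
python3 w.py w2
```

```text
t 4.0 pos [ 0.5722 -0.1423  0.0424] jaw -32.77 zax [ 4.e-04 -2.e-04 -1.e+00] F [-0.45  0.7   1.86] op 0.36198873198798803
```

View pics/w2.png

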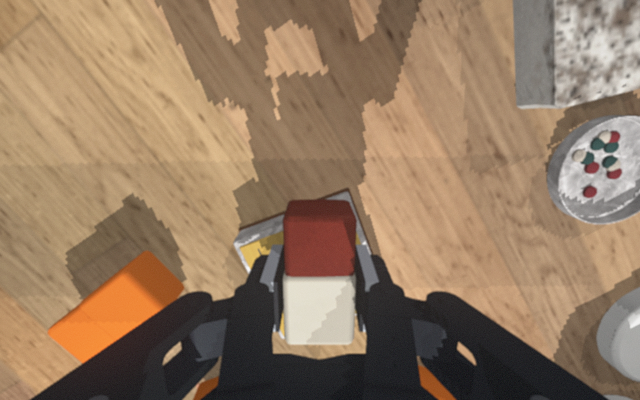

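>>> send_rows(rows=[[0, 0, 0.05, 0], [0, 0, 0.12, 0], [0, 0, 0.2, 0], [0, 0, 0.2, 0], [-0.02, 0.1, 0.2, 0], [-0.05, 0.22, 0.2, 0], [-0.08, 0.34, 0.2, 0], [-0.107, 0.44, 0.2, 0], [-0.107, 0.473, 0.2, 0], [-0.107, 0.473, 0.2, 0], [-0.107, 0.473, 0.2, 0]])

```text
time: 5.38
eef_pos: [0.5403, -0.0011, 0.1023]
tcp_rot: [0.878, 0.479, 0.0, 0.0]
contact_force: [0.7, 0.2, -0.7]
opening: 0.359
```

```bash
python3 w.py w3
```

```text
t 5.425 pos [ 0.5403 -0.0012  0.1023] jaw -32.83 zax [ 4.e-04 -3.e-04 -1.e+00] F [-0.47 -0.64 -0.3 ] op 0.36792216477022827
```

View pics/w3.png

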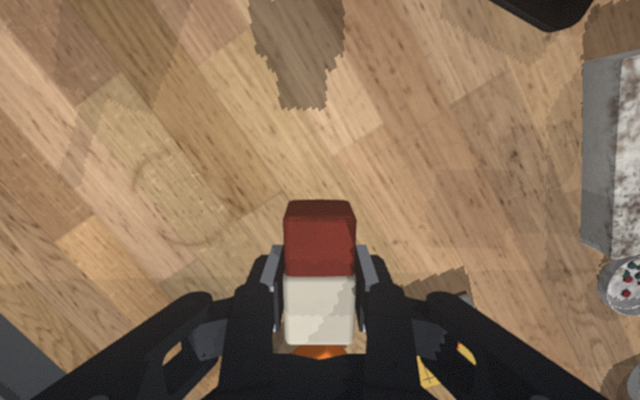

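The bar is held level and the bench below it is bare. Lowering by 81 mm from 0.102, which takes the TCP to about 0.021.

>>> send_rows(rows=[[0, 0, -0.1, 0], [0, 0, -0.18, 0], [0, 0, -0.24, 0], [0, 0, -0.258, 0], [0, 0, -0.267, 0], [0, 0, -0.27, 0], [0, 0, -0.27, 0], [0, 0, -0.27, 0]])

```text
time: 6.42
eef_pos: [0.5403, -0.0003, 0.0218]
tcp_rot: [0.878, 0.479, 0.0, 0.0]
contact_force: [0.4, 0.0, -0.8]
opening: 0.365
```

>>> send_rows(rows=[[0, 0, -0.003, 0], [0, 0, -0.005, 0], [0, 0, -0.005, 0], [0, 0, -0.005, 0]])

```text
time: 6.92
eef_pos: [0.5401, -0.0002, 0.0204]
tcp_rot: [0.878, 0.479, -0.0, -0.0]
contact_force: [-2.5, 1.1, 5.3]
opening: 0.365
```

>>> send_rows(rows=[[0, 0, 0, 0], [0, 0, 0, 0], [0, 0, 0, 0], [0, 0, 0, 0], [0, 0, 0.05, 0], [0, 0, 0.2, 0], [0, 0, 0.4, 0], [0, 0, 0.6, 0], [0, 0, 0.75, 0], [0, 0, 0.75, 0], [0, 0, 0.75, 0]], jaw=0)

```text
time: 8.3
eef_pos: [0.5395, -0.0002, 0.2448]
tcp_rot: [0.878, 0.479, -0.0, -0.0]
contact_force: [0.2, -1.0, 0.1]
opening: 1.001
```

```bash
python3 w.py w4; python3 - <<'E'
from h import *
im=imaging.read_camera("top"); crop(im,190,120,260,130,3,"pics/top1.png");cv2.imwrite("pics/top1f.png",im[:,:,::-1])
E
```

```text
t 8.35 pos [ 5.390e-01 -1.000e-04  2.436e-01] jaw -32.77 zax [-2.2e-03  4.0e-04 -1.0e+00] F [-0.34 -0.06 -0.74] op 0.9969283468907301
```

View pics/w4.png

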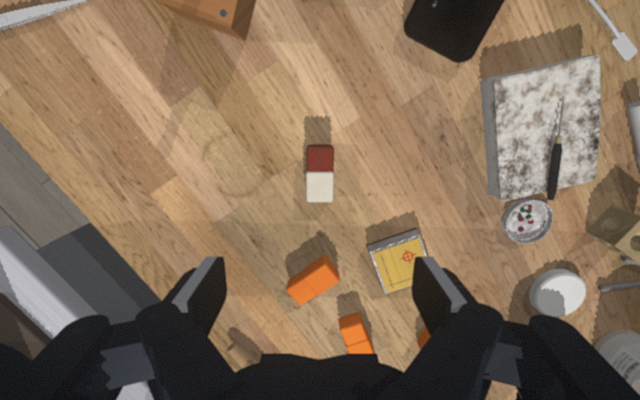

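View pics/top1.png

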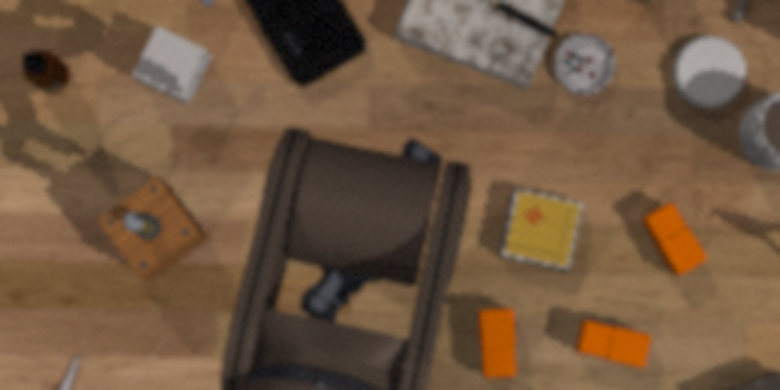

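The bar is flat on bare bench at about (319,173). The mark is visible at about (407,257). Measuring the mark from this view and from the top view.

```bash
python3 - <<'E'
from h import *; import json
im=cv2.imread("pics/w4.png")[:,:,::-1]; crop(im,355,215,80,90,6,"pics/w4a.png")
im=cv2.imread("pics/top1f.png")[:,:,::-1]; crop(im,350,175,40,40,12,"pics/top1a.png")
a=cv2.resize(cv2.imread("pics/w4a.png"),(480,540));b=cv2.imread("pics/top1a.png");b=cv2.copyMakeBorder(b,0,60,0,0,cv2.BORDER_CONSTANT)
b=cv2.resize(b,(280,315)) if 0 else b[:, :320] if 0 else b
cv2.imwrite("pics/m.png",cv2.resize(np.hstack([a,b]),(800,450)))
E
```

```text
(no output)
```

View pics/m.png

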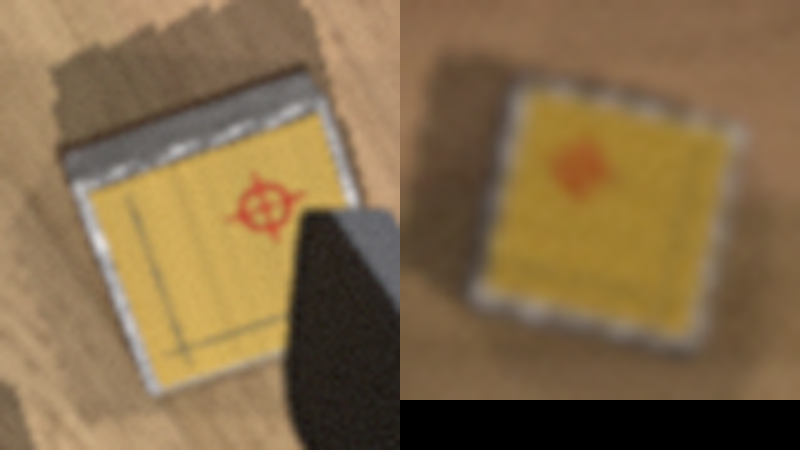

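>>> send_rows(rows=[[0.02, 0.2, 0, 0], [0.04, 0.4, 0, 0], [0.053, 0.6, 0, 0], [0.053, 0.672, 0, 0], [0.053, 0.672, 0, 0], [0.053, 0.672, 0, 0], [0.053, 0.672, 0, 0]])

```text
time: 9.28
eef_pos: [0.5559, 0.1998, 0.2445]
tcp_rot: [0.878, 0.478, -0.0, 0.0]
contact_force: [0.5, 0.2, 0.4]
opening: 0.997
```

```bash
python3 w.py w5;python3 - <<'E'
from h import *; import json
c={k:np.array(v) for k,v in json.load(open("pics/w4.json")).items()}
print(pix2w(c,(408.2,257),.022)); print(pix2w(imaging.calibration("top"),(368,191.8),.022))
from math import *
a=radians(-11.6);print("pred", .5645+.01*(cos(a)-sin(a)), -.1505+.01*(sin(a)+cos(a)))
E
```

```text
t 9.325 pos [0.556  0.1999 0.2447] jaw -32.88 zax [-1.e-04 -3.e-04 -1.e+00] F [ 0.87  0.3  -1.31] op 0.9999532140785992
[ 0.57609853 -0.14399885  0.022     ]
[ 0.5767507  -0.14191683  0.022     ]
pred 0.576306531707453 -0.1427150267154662
```

View pics/w5.png

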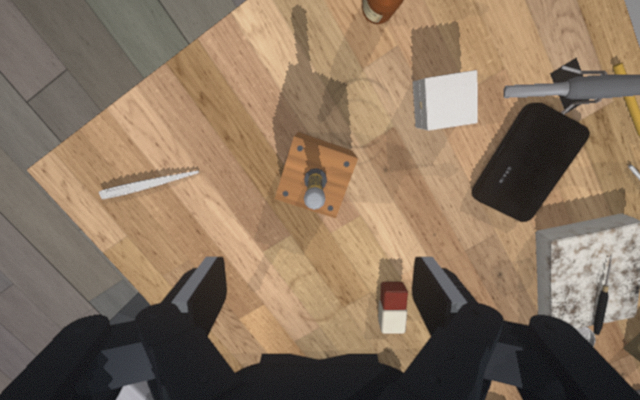

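```bash
python3 - <<'E'
from h import *; import json
c={k:np.array(v) for k,v in json.load(open("pics/w5.json")).items()}
im=cv2.imread("pics/w5.png")[:,:,::-1]; crop(im,265,125,100,100,6,"pics/w5a.png")
for p in [(.556,.2,.06),(.556,.2,.135),(.556,.2,.065)]: print(w2pix(c,p))
E
```

```text
[318.00855067 182.20099846]
[317.69023986 204.34714842]
[317.99187573 183.3611404 ]
```

View pics/w5a.png

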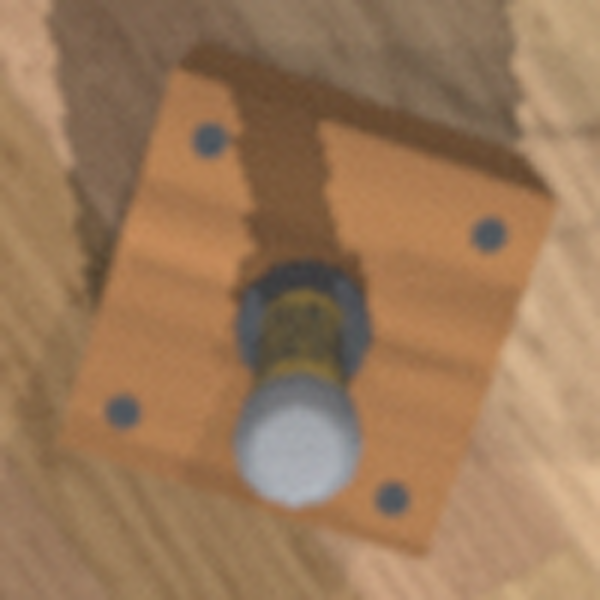

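```bash
python3 - <<'E'
from h import *; import json
c={k:np.array(v) for k,v in json.load(open("pics/w5.json")).items()}
for uv,z in [((314.7,198.3),.135),((315.7,179.2),.065),((315.6,178.5),.06)]: print(pix2w(c,uv,z))
E
```

```text
[0.55671409 0.20533616 0.135     ]
[0.55638722 0.20473698 0.065     ]
[0.55603773 0.20447617 0.06      ]
```

>>> send_rows(rows=[[0.003, 0.008, 0, 0], [0.003, 0.008, -0.15, 0], [0.003, 0.008, -0.3, 0], [0.003, 0.008, -0.42, 0], [0.003, 0.008, -0.48, 0], [0.003, 0.008, -0.495, 0], [0.003, 0.008, -0.495, 0], [0.003, 0.008, -0.495, 0]])

```text
time: 10.32
eef_pos: [0.5579, 0.204, 0.0981]
tcp_rot: [0.878, 0.479, 0.002, 0.001]
contact_force: [-0.5, 0.6, 0.6]
opening: 1.002
```

```bash
python3 w.py w6
```

```text
t 10.375 pos [0.5578 0.204  0.098 ] jaw -32.76 zax [ 3.1e-03  5.0e-04 -1.0e+00] F [ 0.47  0.48 -0.03] op 0.9961565510178365
```

View pics/w6.png

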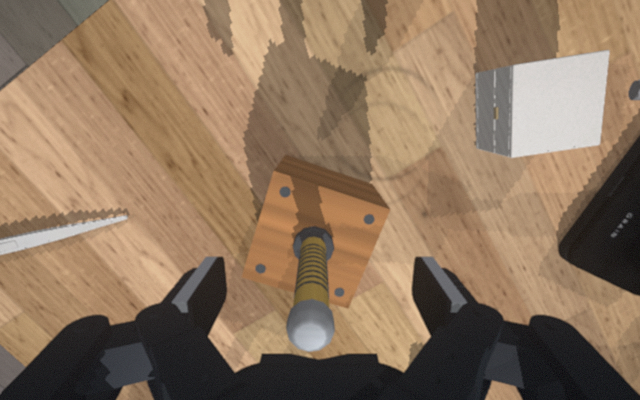

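```bash
python3 - <<'E'
from h import *; import json
c={k:np.array(v) for k,v in json.load(open("pics/w6.json")).items()}
for uv,z in [((311,328),.135),((314,243),.065),((314,243.5),.06)]: print(pix2w(c,uv,z), w2pix(c,(.5575,.204,z)))
E
```

```text
[0.55788479 0.207067   0.135     ] [315.06984825 335.07322334]
[0.557638   0.20651195 0.065     ] [316.30146361 246.70341661]
[0.55621016 0.20443031 0.06      ] [316.35384332 242.94511275]
```

>>> send_rows(rows=[[-0.002, 0.005, 0, 0], [-0.002, 0.005, 0, 0], [-0.002, 0.005, 0, 0], [-0.002, 0.005, 0, 0], [-0.002, 0.005, 0, 0], [-0.002, 0.005, 0, 0], [-0.002, 0.005, 0, 0], [-0.002, 0.005, 0, 0]], jaw=1, newtons=50)

```text
time: 11.38
eef_pos: [0.556, 0.2053, 0.0963]
tcp_rot: [0.878, 0.479, -0.0, -0.0]
contact_force: [-0.8, 0.5, 1.1]
opening: 0.151
```

```bash
python3 w.py w7
```

```text
t 11.425 pos [0.556  0.2053 0.0962] jaw -32.77 zax [-3.e-04  0.e+00 -1.e+00] F [-1.4   0.19  0.85] op 0.1496659751407358
```

View pics/w7.png

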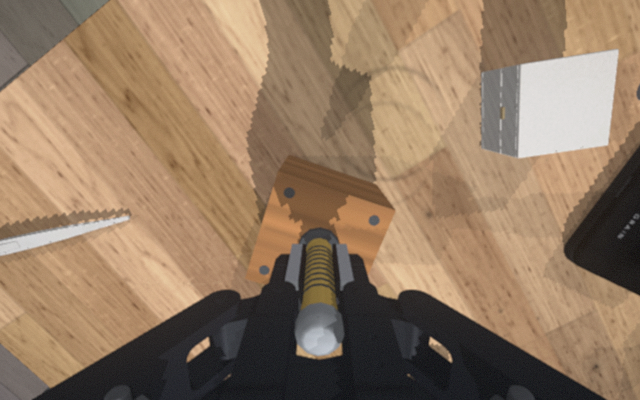

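>>> send_rows(rows=[[0, 0, 0.06, 0], [0, 0, 0.15, 0], [0, 0, 0.25, 0], [0, 0, 0.3, 0], [0, 0, 0.3, 0], [0, 0, 0.3, 0]])

```text
time: 12.18
eef_pos: [0.5553, 0.2051, 0.1849]
tcp_rot: [0.878, 0.479, -0.001, -0.0]
contact_force: [-0.2, -0.1, -1.1]
opening: 0.145
```

```bash
python3 w.py w8
```

```text
t 12.225 pos [0.5552 0.205  0.1846] jaw -32.77 zax [-2.9e-03 -5.0e-04 -1.0e+00] F [ 0.22  0.18 -1.6 ] op 0.1491447626848248
```

View pics/w8.png

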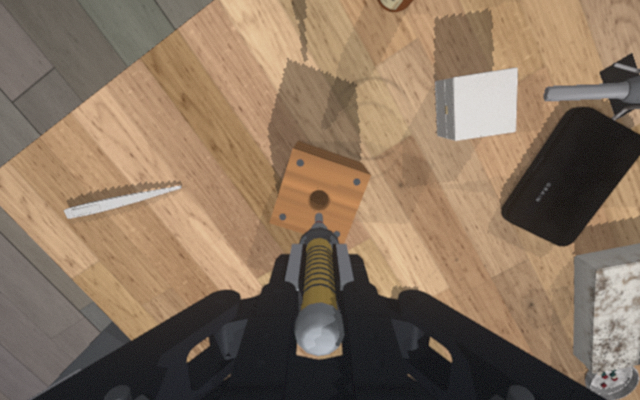

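The punch is clear of the hole. Its tip is visible at about (319,217). Carrying it to above the mark.

>>> send_rows(rows=[[0.01, -0.08, 0, 0], [0.02, -0.2, 0, 0], [0.03, -0.35, 0, 0], [0.04, -0.5, 0, 0], [0.05, -0.65, 0, 0], [0.06, -0.8, 0, 0], [0.067, -0.92, 0, 0], [0.067, -1, 0, 0], [0.067, -1, 0, 0]])

```text
time: 13.35
eef_pos: [0.5755, -0.0961, 0.1847]
tcp_rot: [0.879, 0.478, -0.001, -0.001]
contact_force: [0.0, -0.4, -1.8]
opening: 0.146
```

>>> send_rows(rows=[[0, -0.08, 0, 0], [0, -0.16, 0, 0], [0, -0.16, -0.05, 0], [0, -0.16, -0.12, 0], [0, -0.16, -0.17, 0], [0, -0.16, -0.17, 0], [0, -0.16, -0.17, 0]])

```text
time: 14.22
eef_pos: [0.5766, -0.1424, 0.1356]
tcp_rot: [0.878, 0.479, 0.0, 0.0]
contact_force: [-1.0, -0.6, -1.4]
opening: 0.15
```

```bash
python3 w.py w9; python3 - <<'E'
from h import *
im=cv2.imread("pics/w9.png")[:,:,::-1]; crop(im,240,150,160,120,5,"pics/w9a.png")
im=imaging.read_camera("scene"); cv2.imwrite("pics/sc9.png",im[:,:,::-1]);crop(im,310,150,130,100,6,"pics/sc9a.png")
E
```

```text
t 14.275 pos [ 0.5768 -0.1426  0.1361] jaw -32.74 zax [ 1.4e-03 -5.0e-04 -1.0e+00] F [-0.13 -0.08 -2.42] op 0.147812079354734
```

View pics/w9a.png

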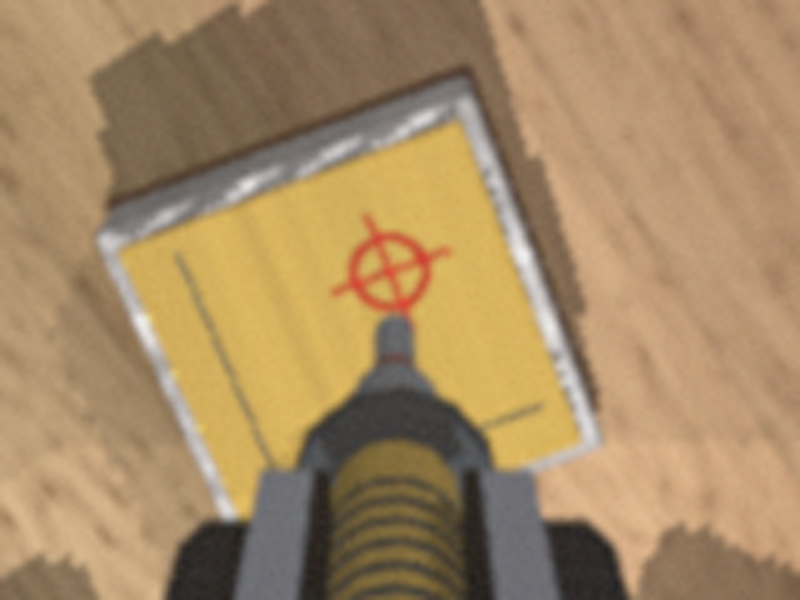

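View pics/sc9a.png

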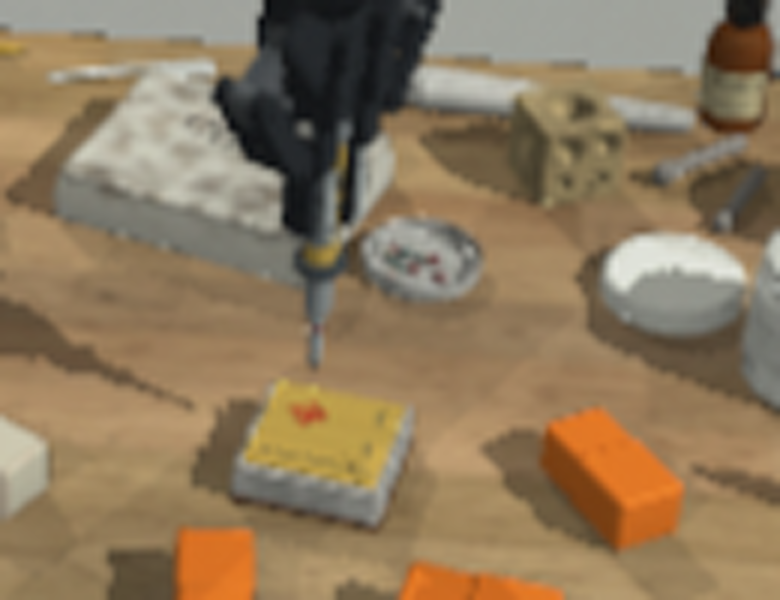

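```bash
python3 - <<'E'
from h import *; import json
c={k:np.array(v) for k,v in json.load(open("pics/w9.json")).items()}
m=pix2w(c,(240+390/5,150+271/5),.022); print("mark",m)
zt=.1361-.0912
print("tip z",zt,pix2w(c,(240+394/5,150+324/5),zt))
s=imaging.calibration("scene")
print("scene tip",pix2w(s,(310+316/6,150+366/6),zt),"mark",pix2w(s,(310+309/6,150+411/6),.022))
t=(.5768,-.1426)
print(w2pix(c,(*t,zt)),w2pix(c,(*t,.022)))
E
```

```text
mark [ 0.57631234 -0.14324014  0.022     ]
tip z 0.044899999999999995 [ 0.57634617 -0.1443627   0.0449    ]
scene tip [ 0.57841173 -0.14422529  0.0449    ] mark [ 0.57598315 -0.14247717  0.022     ]
[318.00412475 212.52008582] [318.08103488 203.22499607]
```

>>> send_rows(rows=[[-0.003, 0.004, -0.02, 0], [-0.003, 0.004, -0.04, 0], [-0.003, 0.004, -0.055, 0], [-0.003, 0.004, -0.062, 0], [-0.003, 0.004, -0.062, 0], [-0.003, 0.004, -0.062, 0]])

```text
time: 15.08
eef_pos: [0.5754, -0.1416, 0.1168]
tcp_rot: [0.878, 0.479, 0.0, 0.0]
contact_force: [-0.5, -0.8, -1.0]
opening: 0.15
```

```bash
python3 w.py w10; python3 - <<'E'
from h import *
im=cv2.imread("pics/w10.png")[:,:,::-1]; crop(im,280,170,80,60,10,"pics/w10a.png")
im=imaging.read_camera("scene"); crop(im,340,190,60,50,12,"pics/sc10a.png")
E
```

```text
t 15.125 pos [ 0.5755 -0.1416  0.1169] jaw -32.77 zax [ 4.e-04 -2.e-04 -1.e+00] F [-0.58 -0.01 -1.54] op 0.14834498917938654
```

View pics/w10a.png

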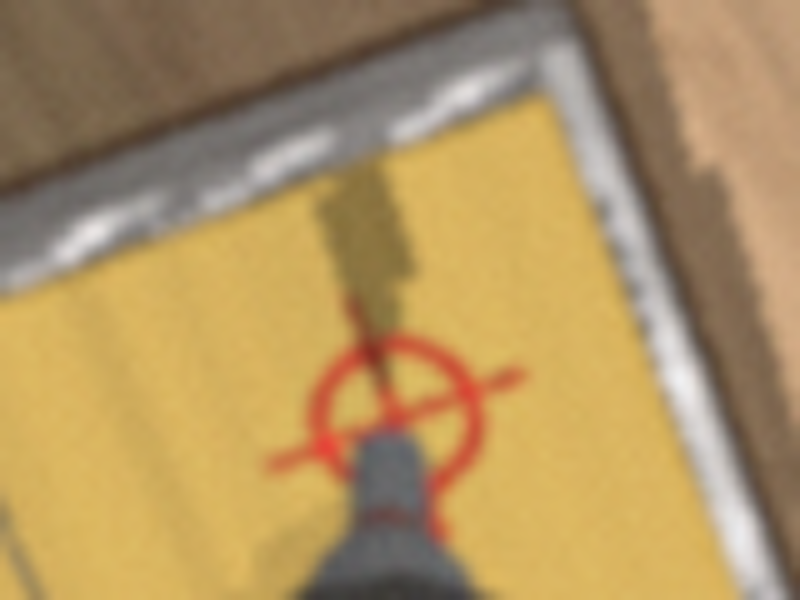

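View pics/sc10a.png

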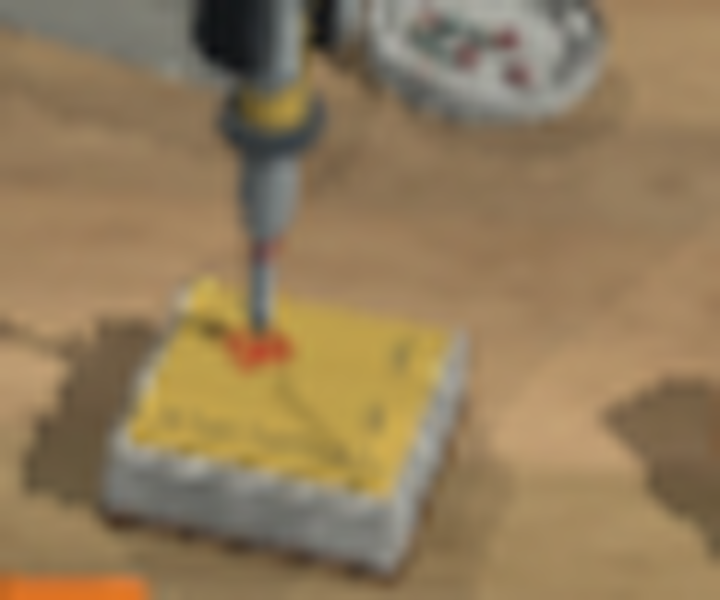

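>>> send_rows(rows=[[0.002, -0.001, -0.008, 0], [0.002, -0.001, -0.014, 0], [0.002, -0.001, -0.019, 0], [0.002, -0.001, -0.019, 0], [0.002, -0.001, -0.019, 0]], newtons=60)

```text
time: 15.8
eef_pos: [0.5761, -0.1419, 0.1112]
tcp_rot: [0.878, 0.479, 0.0, 0.0]
contact_force: [-0.0, 0.5, 2.1]
opening: 0.148
```

```bash
python3 w.py w11; python3 - <<'E'
from h import *
im=cv2.imread("pics/w11.png")[:,:,::-1]; crop(im,280,170,80,60,10,"pics/w11a.png")
im=imaging.read_camera("scene"); crop(im,340,190,60,50,12,"pics/sc11a.png")
print(monitor.get_state()["contact_force"])
E
```

```text
t 15.85 pos [ 0.5761 -0.1419  0.1112] jaw -32.77 zax [ 5.e-04 -2.e-04 -1.e+00] F [ 0.1  -0.04  1.34] op 0.14823237647472837
[-0.90362563 -0.26725548  1.43363872]
```

View pics/w11a.png

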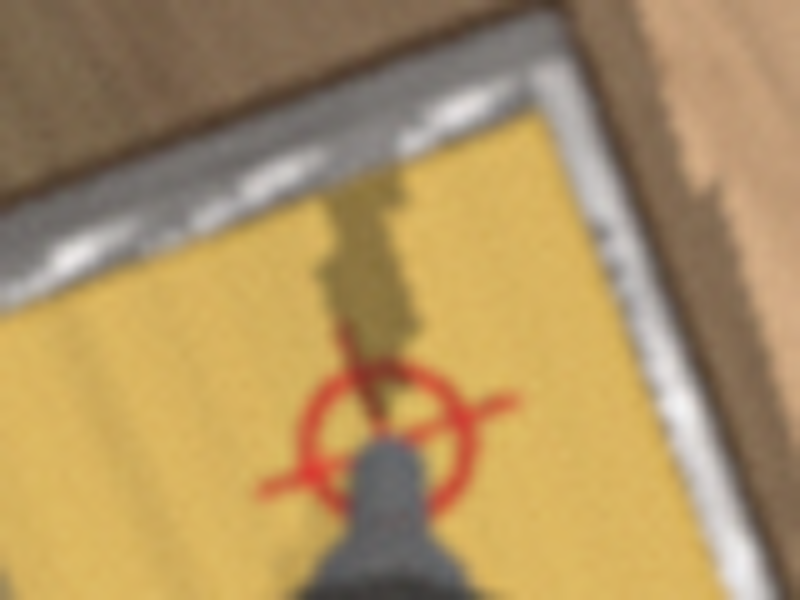

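View pics/sc11a.png

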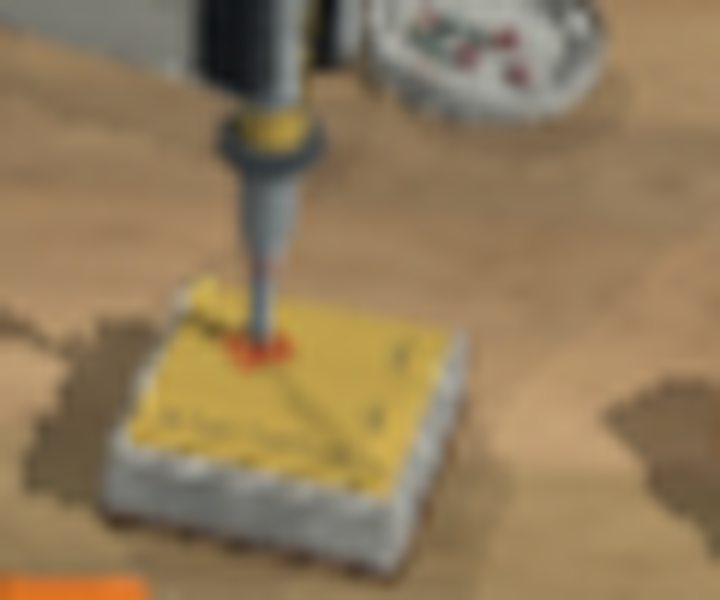

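>>> send_rows(rows=[[0, 0, -0.004, 0], [0, 0, -0.008, 0], [0, 0, -0.012, 0], [0, 0, -0.012, 0], [0, 0, -0.012, 0], [0, 0, -0.012, 0]])

```text
time: 16.65
eef_pos: [0.576, -0.1419, 0.1075]
tcp_rot: [0.878, 0.479, 0.0, 0.0]
contact_force: [0.0, 0.5, 3.7]
opening: 0.147
```

```bash
python3 w.py w12; python3 - <<'E'
from h import *
im=cv2.imread("pics/w12.png")[:,:,::-1]; crop(im,280,170,80,60,10,"pics/w12a.png")
im=imaging.read_camera("scene"); crop(im,340,190,60,50,12,"pics/sc12a.png")
cv2.imwrite("pics/sc12.png",im[:,:,::-1])
F=[monitor.get_state()["contact_force"]]
for i in range(6): imaging.read_camera("top"); F.append(monitor.get_state()["contact_force"])
print(np.array(F)[:,2].round(1),monitor.get_state()["eef_pos"])
E
```

```text
t 16.7 pos [ 0.576  -0.1419  0.1075] jaw -32.77 zax [ 4.e-04 -1.e-04 -1.e+00] F [0.59 0.27 3.13] op 0.14654929575900305
[2.8 3.1 2.9 3.2 3.4 2.9 2.2] [ 0.57599709 -0.14188715  0.10739255]
```

View pics/w12a.png

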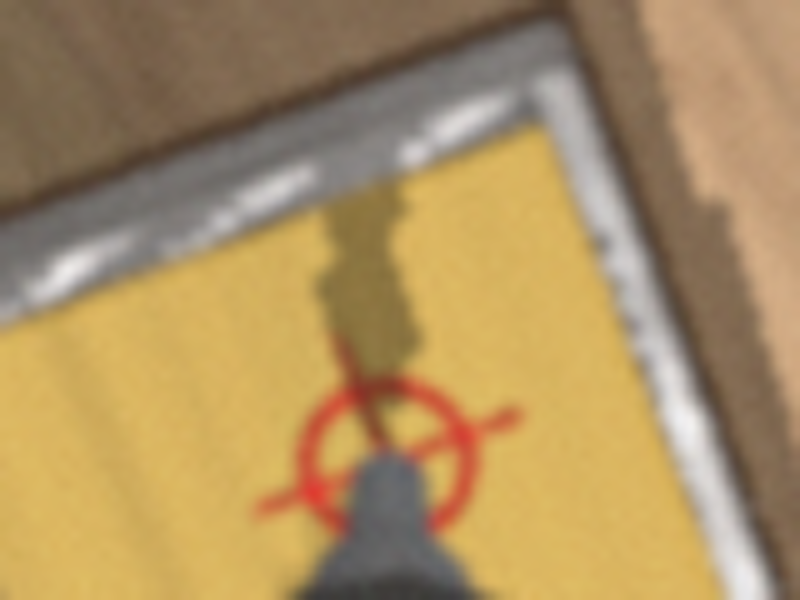

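View pics/sc12a.png

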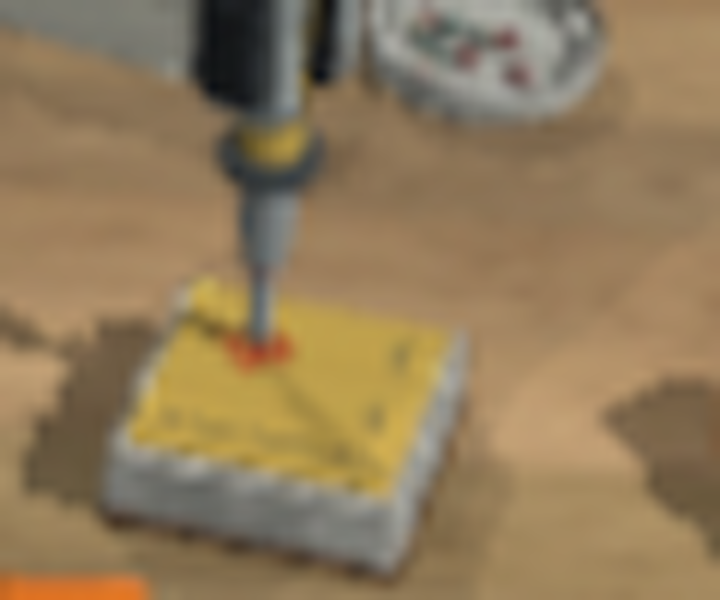

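View pics/sc12.png

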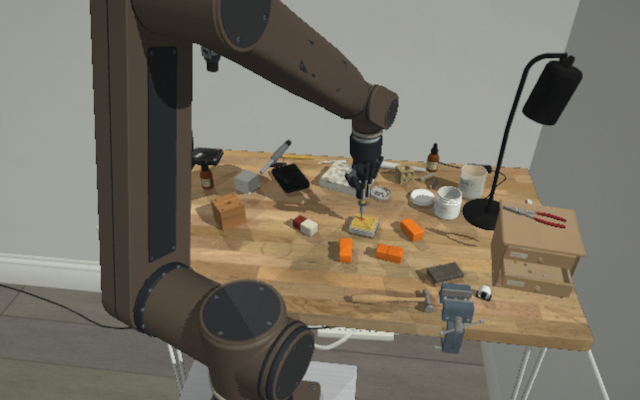

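The force rise is about 4.4 N, which means roughly 5.3 mm of plunger travel. The TCP height gives 5.7 mm, and the red band is mostly gone. The tip sits at the cross, so I'm handing in.

```bash
python3 - <<'E'
from plant import workorder,monitor
print(workorder.sign_off()); s=monitor.get_state();print(s["time"],s["eef_pos"],s["contact_force"],s["opening"])
E
```

```text
the job is handed in; nothing more can be done
None
the job is handed in; nothing more can be done
```

The job is handed in at about 17 s of the 48 s allowed. The arm is still holding the punch upright on the mark. No verdict is reported, so what follows is from my own last checks.

- **Polishing bar:** I set it down flat on bare bench at about (0.54, 0.00), about 0.15 m from the block's centre. The last scene picture shows it clear of everything.
- **Punch position:** It is gripped at 60 N and vertical as far as the tool axis shows. The tip sits inside the red ring, within about 1 to 2 mm of the cross in both the wrist and scene pictures.
- **Plunger:** It is about half way in. The force rise of about 4.4 N gives 5.3 mm, and the tool height gives 5.7 mm. In the scene picture a trace of the red band still shows at the nose, which fits. The readings were steady.
- **Surroundings:** The pictures showed no movement of the steel block or the bystanders. I checked this by eye and did not measure it again at the end.
- **Disagreements:** The top and wrist cameras differed by about 3 mm on where the stand is and 2 mm on the mark. I relied mainly on the wrist view and then lined up the tip and mark directly in the pictures.

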